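Slide a glass pane off the cutting board and lay it on bench pucks

TASK

Slide the frosted glass pane lengthways across the felt board until about a third of it overhangs the board's edge on the side of the two round bench pucks, then take the overhanging part by its two long edges, lift it and lay the pane level across both pucks, centred on them, ready for its edges to be dressed. It is brittle, so be gentle: never press or bump it against the board or the pucks with more than 30 N, squeeze it with no more than 50 N a finger, and do not let it drop or tip off the edge. Leave the stone, the bottle and the glass cutter where they are.

Things in the scene. Friction and masses are not known exactly. Their poses are not given: they have to be found in the camera images.
- board: Glass-cutting board, fixed on the bench: a plywood box 340 x 290 x 60 mm (x, y, z) with a flat grey felt top 60 mm above the bench. Origin at the centre of its underside; its y axis points away from the edge the pane must overhang (that edge is the -y side, facing the pucks).
- board_edge (a point): Middle of the board's top edge on its -y side (towards the pucks), at felt height, 145 mm from the board's centre. Axes as the board: beyond the edge is -y.
- pane: Frosted glass pane, pale with greenish edges, 60 mm wide (its x) x 190 mm long (its y) x 4 mm thick, about 0.12 kg, loose, lying flat on the felt. Origin at the centre of its underside; its -y end points towards the board edge that it must overhang. Pushed at its end it slides under about 1 N; a fingertip pressed on its top may slip on it.
- pane_end (a point): Middle of the pane's leading (-y) end, half-way through its thickness: 95 mm from the pane's centre.
- puck1: Round black non-slip bench puck, 44 mm diameter, 30 mm high, 0.12 kg, loose, standing flat on the bench; its top takes the glass. Origin at the centre of its underside. The farther puck from the board. Its own yaw means nothing.
- puck2: The second puck, alike, 100 mm from puck1 (centre to centre), nearer to the board. Origin at the centre of its underside.
- stone: Sharpening stone in a wooden holder, 75 x 215 x 36 mm, loose, on the bench beyond the pucks; leave it alone. Origin at the centre of its underside.
- bottle: White squeeze bottle, 60 mm diameter, 150 mm high, loose, standing on the bench; leave it alone. Origin at the centre of its underside.
- cutter: Pencil-shaped glass cutter, 140 mm long (its y), 15 mm thick, loose, lying on the felt near the board's far (+x) side; leave it alone. Origin on its underside near the middle.

How it is judged:
By the outcome, as a careful person would: the job done as asked, in the order asked, and still so for the second after the job is handed in, with the robot touching nothing.
It also fails if it takes over 54 s, if anything falls off the work surface, if the arm or the gripper's body presses on something with over 40 N, if the wrist force passes 120 N, or if a joint passes its speed limit or range.

ROBOT

A 7-joint arm with a two-finger parallel gripper is mounted at the origin on the work surface. World frame = base frame: x ahead of the robot, y to its left, z up, the work surface at z = 0. Lengths are in mm, angles in rad, forces in N, time in s.
With the tool pointing down it reaches from about 400 to 850 mm from the base axis. Payload 10.4 kg.
Tool frame: the origin (TCP) lies at the very end of the fingers, on their centre line; the grasp point (between the pads) lies bot.pinch_z behind it (bot.pinch_z is the distance from the TCP to the grasp point, in mm); z points along the fingers, x is the direction in which the jaws open and shut, and the axes are right-handed (so a half turn about z gives the same grasp; the last joint's range is limited). The gripper opens to 85 mm and grips with 20 to 120 N. Pads are 22 mm wide; open, the fingers measure 114 mm over their backs; the gripper's body (76 mm by 85 mm) begins 54 mm behind the grasp point. The pads swing forward as they close: fully open they stand 13 mm farther back than shut.
Start: joints at [1.099, 0.332, -0.065, 1.46, 0.022, 1.35, -0.088], TCP at [271.201, -563.117, 231.338] pointing down, gripper open.
Joint ranges: [-2.6, 2.6], [-0.5, 2.12], [-1.47, 1.34], [0.16, 2.42], [-1.27, 4.41], [0.06, 2.06], [-2.6, 2.6]. Speed limits (rad/s): [2.22, 2.22, 2.79, 2.79, 3.14, 3.14, 3.14].

INTERFACE

Orientations are given as a rotation vector (axis times angle).
In Python, from cell import read_state, eyes, workorder, finder, bot gives the robot as it stands.
- The arm moves only by the tool play_rows, never from a script. Its argument "targets" is a list of rows, each a list of 5 numbers: the finger opening in cm, from 0 to 8.54, then the shift along the world's x, y, z in cm, then the turn about the world's z in units of 6 degrees (1.0 is 6 degrees). A call has 1 to 5 rows; each row shifts and turns the commanded pose from where the row before left it; what a row does not reach is not made up. A row lasts 1/8 s, in which the tool goes at most 62.5 mm and 10.7 degrees, less where a joint would pass 70% of its speed; a pose out of reach is approached as far as the arm can. A call with a gripper value outside its range is refused whole. The fingers move at their own pace and stop on an object; "force" is the grip in N (left out, the last holds). Time passes only in rows, so rows that do not move let the fingers close. It gives the time, the measured TCP pose, the force and the opening at its end, in the units of the state.
- read_state(): the state, without advancing time (a new reading comes with each control period).
- eyes.capture(name): name is "scene" or "top" or "wrist"; returns a dict with "img" (480x640x3 uint8, red, green, blue), "z_map" (480x640 float32, mm along the optical axis (not along the pixel's ray), 0 where there is no reading), "vfov" (degrees; the focal length in pixels is half the picture's height over the tangent of half this angle, whatever the lens; pixels are square), "cx", "cy" (the principal point, pixels), "dist_coeffs" ([k1, k2, p1, p2, k3] as OpenCV has them; the pictures are not rectified), "pose" (4x4, takes a point from camera to world coordinates). Camera axes: x right, y up, looking along -z (the intrinsics and any distortion apply to the point x, -y, -z); pixel columns grow to the right and rows downward; lengths in mm; the calibration is good to about 2 mm. A picture is of the moment at which its call begins.
- workorder.hand_in(): hands the job in, once; it reports no verdict.
Trained networks look in a picture, given as the dict that the camera call returned (one of the last four; its "shot" number tells which), for a name from the list of things; names that differ only in an ending like _2 or _b are one class to them, and where a whole thing is asked for, a point or a joint stands for the part that bears it (a point fixed in the world has none). Each returns a list of dicts, best first, with "score" (0 to 1); they miss things now and then, are a little off and sometimes report something else, mostly with a low value. They report only what shows in the picture. A call takes as long as a camera call.
- finder.trace(thing, picture): "region" (480x640 bool, what is visible of it) and "uv" ([column, row] in pixels, amid what is visible of it).
The state is a dict: "time_s": time; "joint_positions": joint angles; "qvel": joint speeds; "tau": joint torques, N m; "tool_pos": TCP position; "orientation": TCP orientation; "ft_force": force on the tool from outside, world axes, zero at the start; "torque": the same for the moment, N m; "grip_width": opening from 0.0 (shut) to 1.0 (fully open).
Only numpy, scipy, OpenCV 4.12 (cv2) and the standard library are available. Lean on these libraries where they do the work, as an engineer would, in place of code of your own. Each camera call takes 0.05 s, during which the arm holds its last target. There are 200 camera calls.

## Working session

There is one attempt and no reset: what is moved stays moved. The work goes in short steps, Python scripts to look and compute and a tool call to move; the robot and the scene stay as the last step left them, time stands still between calls to the robot, and variables do not carry over. Pictures are saved under pics/ and viewed, about 8 in all and at most 12, crops included, and the job is handed in when it is done.

Besides the shell and the picture viewer there is one more tool, called after "Emit:" by a JSON object that holds its "op" and its "data". play_rows: Moves the arm, as the interface text tells. Its arguments: {"type":"object","properties":{"targets":{"type":"array"},"force":{"type":"number"}},"required":["targets"]}

```bash
ls; mkdir -p pics
cat > h.py <<'E'
import numpy as np, cv2
from cell import read_state, eyes, workorder, finder, bot
def cloud(p):
    z=p["z_map"]; f=240/np.tan(np.radians(p["vfov"]/2))
    K=np.array([[f,0,p["cx"]],[0,f,p["cy"]],[0,0,1.]])
    v,u=np.mgrid[:480,:640]
    n=cv2.undistortPoints(np.stack([u,v],-1).reshape(-1,1,2).astype(np.float64),K,np.array(p["dist_coeffs"],float)).reshape(480,640,2)
    c=np.stack([n[...,0]*z,-n[...,1]*z,-z,np.ones_like(z)],-1)
    w=(c@np.array(p["pose"]).T)[...,:3]; w[z==0]=np.nan
    return w
def rect(P):
    (c,s,a)=cv2.minAreaRect(P[:,:2].astype(np.float32)); return np.round(c,1),np.round(s,1),round(a,1)
E
python3 - <<'E'
from h import *
s=read_state(); print({k:np.round(v,3) for k,v in s.items()}, bot.pinch_z, [a for a in dir(bot) if a[0]!='_'])
ims=[]
for n in ("scene","top"):
    p=eyes.capture(n); w=cloud(p); im=p["img"].copy()
    print(n,np.round(np.array(p["pose"])[:3],2).tolist())
    for t in ("board","pane","puck1","stone","bottle","cutter"):
        for r in finder.trace(t,p)[:3]:
            m=r["region"]; P=w[m]; P=P[~np.isnan(P[:,0])]
            if len(P)<5: print(t,'few',r["score"],r["uv"]);continue
            print(t,round(r["score"],2),np.round(r["uv"]),len(P),"med",np.round(np.median(P,0),1),"z",np.round(np.percentile(P[:,2],[5,95])),rect(P))
    cv2.imwrite(f"pics/{n}0.png",im[...,::-1])
E
```

```text
pics
{'time_s': np.float64(0.0), 'joint_positions': array([ 1.099,  0.333, -0.065,  1.461,  0.022,  1.35 , -0.089]), 'qvel': array([-0.001, -0.001,  0.002, -0.001, -0.001, -0.001,  0.001]), 'tau': array([-1.0000e-03, -6.2544e+01,  4.9000e-02, -3.9160e+01,  1.6000e-02,
        1.0000e-02,  0.0000e+00]), 'tool_pos': array([ 271.031, -562.752,  230.503]), 'orientation': array([-2.660e+00,  1.671e+00,  2.000e-03]), 'ft_force': array([ 0.604,  0.304, -0.192]), 'torque': array([ 0.043, -0.048,  0.012]), 'grip_width': np.float64(1.0)} 18.700000000000003 ['IKError', 'pinch_z']
scene [[-0.39, -0.49, 0.78, 1568.56], [0.92, -0.22, 0.33, 331.39], [0.01, 0.84, 0.54, 790.04]]
board 0.59 [464. 312.] 14871 med [657.8 255.6  60.3] z [12. 63.] (array([531.5, 244.1]), array([326.6, 448.8]), 82.5)
pane 0.67 [480. 304.] 1736 med [614.2 278.2  64.9] z [62. 67.] (array([608.8, 273.4]), array([190.8,  73.7]), 85.0)
puck1 0.85 [338. 247.] 295 med [482.5 -91.4  27.6] z [ 6. 34.] (array([473.3, -94.6]), array([47.7, 42. ]), 59.7)
puck1 0.64 [304. 238.] 252 med [ 472.5 -189.4   27.3] z [ 5. 34.] (array([ 462.8,
[... 606 characters left out ...]
 0.85 [155. 219.] 2199 med [610.6 273.7  64.4] z [61. 68.] (array([611.1, 274.1]), array([190.2,  60.6]), 85.7)
pane 0.44 [172. 241.] 17903 med [556.2 237.5  60.3] z [55. 64.] (array([584.2, 265.1]), array([325.5, 361.5]), 81.5)
puck1 0.79 [323. 287.] 304 med [471.1 -93.3  30.8] z [26. 34.] (array([471. , -94.1]), array([42.4, 42.4]), 46.5)
puck1 0.56 [364. 295.] 305 med [ 458.6 -193.    31.1] z [27. 35.] (array([ 458.3, -193.3]), array([44.6, 42.3]), 12.4)
stone 0.88 [401. 164.] 2952 med [ 750.5 -270.4   34.7] z [13. 39.] (array([ 757.4, -275.4]), array([ 78.5, 222.2]), 14.5)
cutter 0.93 [171. 168.] 320 med [724.4 239.8  73.7] z [65. 77.] (array([726.8, 252.4]), array([133.4,  17. ]), 81.5)
```

View pics/top0.png

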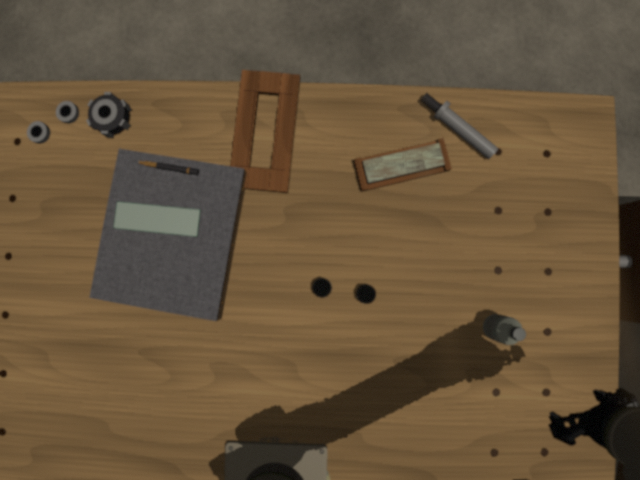

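View pics/scene0.png

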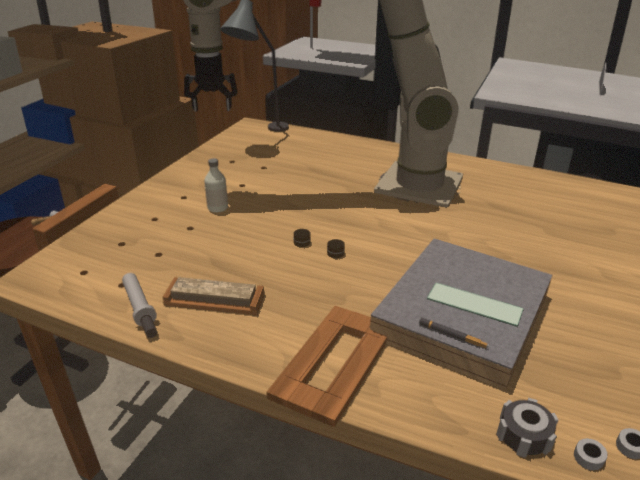

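Run:
```python
from h import *
p=eyes.capture("top"); w=cloud(p)
m=(w[...,2]>50)&(w[...,2]<80)&(w[...,1]>50)&(w[...,0]>350)
m=cv2.morphologyEx(m.astype(np.uint8),cv2.MORPH_OPEN,np.ones((5,5)))>0
P=w[m]; c,s,a=rect(P); print("board top",c,s,a); print(np.round(cv2.boxPoints((tuple(map(float,c)),tuple(map(float,s)),float(a))),1).tolist())
r=finder.trace("pane",p)[0]; P=w[r["region"]];P=P[~np.isnan(P[:,0])]
c,s,a=rect(P);print("pane",c,s,a,np.round(cv2.boxPoints((tuple(map(float,c)),tuple(map(float,s)),float(a))),1).tolist(), np.median(P[:,2]))
m=(w[...,2]>80)&(w[...,2]<170)&(w[...,0]>350)
n,l,st,ce=cv2.connectedComponentsWithStats(m.astype(np.uint8))
for i in range(1,n):
    if st[i,4]>60: print(st[i],np.round(w[l==i].min(0)),np.round(w[l==i].max(0)))
```

```text
board top [580.6 252.6] [292.8 341.5] 81.6
[[390.29998779296875, 132.6999969482422], [728.0999755859375, 82.80000305175781], [770.9000244140625, 372.5], [433.1000061035156, 422.3999938964844]]
pane [610.9 274.6] [191.8  61. ] 85.7 [[573.2999877929688, 181.3000030517578], [634.0999755859375, 176.6999969482422], [648.5, 367.8999938964844], [587.7000122070312, 372.5]] 64.32939730833095
[493 316  33  29 680] [ 360. -519.   80.] [ 420. -464.  157.]
```

The top view shows the pane at about (157,219) px on the board, the pucks at (321,287) and (365,293), and the cutter at (170,168). The scene view agrees. The measured sizes match: pane 192x61, board 293x341, puck spacing 100 mm.

Next I close the fingers, turn the jaws across the pane, and go behind its far end.

Emit:
{"op": "play_rows", "data": {"targets": [[0, 3, 5.4, 0, 1], [0, 3, 5.4, 0, 1], [0, 3, 5.4, 0, 1], [0, 3, 5.4, 0, 1], [0, 3, 5.4, 0, 1]], "force": 20}}

```text
time_s: 1.42
tool_pos: [421.9, -291.3, 231.6]
orientation: [3.003, -0.921, 0.001]
ft_force: [1.0, 0.2, -0.0]
grip_width: -0.0
```

Emit:
{"op": "play_rows", "data": {"targets": [[0, 3, 5.4, 0, 1], [0, 3, 5.4, 0, 1], [0, 3, 5.4, 0, 1], [0, 3, 5.4, 0, 1], [0, 1, 5.8, 0, 1]]}}

```text
time_s: 2.05
tool_pos: [552.2, -17.4, 231.3]
orientation: [-3.139, 0.113, -0.001]
ft_force: [-0.2, -1.0, 0.1]
grip_width: -0.003
```

Emit:
{"op": "play_rows", "data": {"targets": [[0, 1, 5.8, 0, 0], [0, 1, 5.8, 0, 0], [0, 1, 5.8, 0, 0], [0, 1, 5.8, 0, 0], [0, 0, 0, 0, 0]]}}

```text
time_s: 2.68
tool_pos: [589.7, 219.1, 231.0]
orientation: [-3.137, 0.105, 0.002]
ft_force: [-0.2, -0.0, 0.4]
grip_width: -0.002
```

Emit:
{"op": "play_rows", "data": {"targets": [[0, 1, 5.8, -1, 0], [0, 1, 5.8, -1, 0], [0, 1, 5.6, -1, 0], [0, 0, 0, -5, 0], [0, 0, 0, -5, 0]]}}

```text
time_s: 3.3
tool_pos: [621.6, 384.9, 100.0]
orientation: [-3.139, 0.117, -0.001]
ft_force: [0.4, -1.1, -1.1]
grip_width: 0.005
```

Emit:
{"op": "play_rows", "data": {"targets": [[0, 0, 0, -1, 0], [0, 0, 0, 0, 0]]}}

```text
time_s: 3.55
tool_pos: [621.8, 384.4, 92.3]
orientation: [-3.139, 0.119, -0.001]
ft_force: [0.3, 0.1, 0.8]
grip_width: 0.005
```

Run:
```python
from h import *
p=eyes.capture("wrist"); s=read_state(); print(s["tool_pos"],s["orientation"],s["ft_force"])
w=cloud(p); r=finder.trace("pane",p)
for q in r[:2]:
    P=w[q["region"]];P=P[~np.isnan(P[:,0])]; print(q["score"],len(P),rect(P),np.median(P[:,2]),P.max(0))
cv2.imwrite("pics/w1.png",p["img"][...,::-1])
```

```text
[622.24810651 384.96510251  93.63156334] [-3.13789043  0.11876975 -0.00328015] [0.26123147 0.51781844 0.6212772 ]
0.68 1798 (array([620.8, 351.7]), array([64.2, 90.2]), 26.2) 64.89994181198871 [647.80832563 395.97675659 168.63686784]
```

View pics/w1.png

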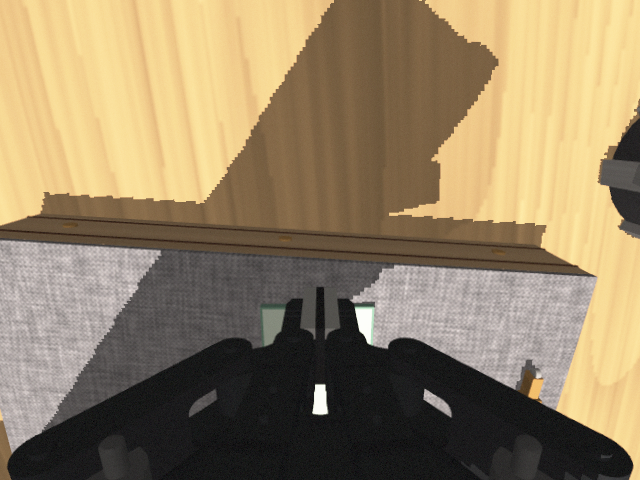

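The wrist view shows the pane's far end at row 305, columns 262–375, centred on the shut fingers at column 320. I back off a little and lower towards the felt.

Emit:
{"op": "play_rows", "data": {"targets": [[0, -0.2, 0.8, 0, 0], [0, 0, 0, -1.5, 0], [0, 0, 0, -0.8, 0], [0, 0, 0, 0, 0], [0, 0, 0, 0, 0]]}}

```text
time_s: 4.28
tool_pos: [619.3, 392.8, 68.4]
orientation: [-3.139, 0.118, -0.0]
ft_force: [0.7, -0.1, -0.4]
grip_width: -0.0
```

Emit:
{"op": "play_rows", "data": {"targets": [[0, 0, 0, -0.3, 0], [0, 0, 0, -0.2, 0], [0, 0, 0, -0.1, 0], [0, 0, 0, 0, 0]]}}

```text
time_s: 4.78
tool_pos: [619.2, 392.8, 62.2]
orientation: [3.139, -0.118, -0.0]
ft_force: [-0.1, -0.1, -0.9]
grip_width: 0.004
```

Emit:
{"op": "play_rows", "data": {"targets": [[0, 0, -0.4, -0.05, 0], [0, -0.1, -0.4, 0, 0], [0, 0, -0.3, 0, 0], [0, 0, -0.3, 0, 0], [0, -0.1, -0.6, 0, 0]]}}

```text
time_s: 5.4
tool_pos: [617.1, 373.1, 61.9]
orientation: [-3.139, 0.117, -0.0]
ft_force: [-0.3, 1.2, 0.4]
grip_width: -0.001
```

Emit:
{"op": "play_rows", "data": {"targets": [[0, -0.06, -0.8, 0, 0], [0, -0.06, -0.8, 0, 0], [0, -0.06, -0.8, 0, 0], [0, -0.06, -0.8, 0, 0], [0, -0.06, -0.8, 0, 0]]}}

```text
time_s: 6.02
tool_pos: [614.2, 332.3, 61.9]
orientation: [-3.139, 0.117, -0.0]
ft_force: [-0.5, 0.9, 0.8]
grip_width: 0.0
```

```bash
cat > pane.py <<'E'
from h import *
def look(tag,cams=("top","scene")):
    s=read_state(); print(np.round(s["tool_pos"],1),np.round(s["orientation"],3),np.round(s["ft_force"],1),round(float(s["grip_width"]),3))
    for n in cams:
        p=eyes.capture(n); w=cloud(p)
        for q in finder.trace("pane",p)[:1]:
            P=w[q["region"]];P=P[~np.isnan(P[:,0])]; md=np.median(P[:,2]); P=P[abs(P[:,2]-md)<12]
            c,sz,a=rect(P); b=cv2.boxPoints((tuple(map(float,c)),tuple(map(float,sz)),float(a)))
            e=b[np.argsort(b[:,1])]; lead=e[:2].mean(0); trail=e[2:].mean(0); d=trail-lead
            n_=np.array([.146,.989]); E=np.array([559.2,107.8])
            print(n,round(q["score"],2),c,sz,"ang",round(np.degrees(np.arctan2(d[1],d[0])),1),"z",round(md,1),"lead",lead,"trail",trail,"overhang",round(-(lead-E)@n_,1))
        cv2.imwrite(f"pics/{tag}_{n}.png",p["img"][...,::-1])
E
python3 -c "
from pane import *
look('p1')"
```

```text
[614.2 332.3  61.9] [-3.139  0.117 -0.   ] [-0.5  0.9  0.8] 0.0
top 0.82 [608.3 229.3] [198.9  63.7] ang 85.8 z 64.2 lead [601.0165  130.11708] trail [615.5835 328.4829] overhang -28.2
scene 0.96 [606.8 225.6] [190.   71.5] ang 85.8 z 64.8 lead [599.84235 130.85513] trail [613.7576  320.34488] overhang -28.7
```

Emit:
{"op": "play_rows", "data": {"targets": [[0, -0.06, -0.8, 0, 0], [0, -0.06, -0.8, 0, 0], [0, -0.06, -0.8, 0, 0], [0, -0.06, -0.8, 0, 0], [0, -0.06, -0.8, 0, 0]]}}

```text
time_s: 6.85
tool_pos: [611.2, 292.2, 61.9]
orientation: [3.139, -0.118, 0.0]
ft_force: [0.2, 1.1, 0.1]
grip_width: 0.0
```

Emit:
{"op": "play_rows", "data": {"targets": [[0, -0.06, -0.8, 0, 0], [0, -0.06, -0.8, 0, 0], [0, -0.06, -0.8, 0, 0], [0, -0.06, -0.8, 0, 0], [0, 0, 0, 0, 0]]}}

```text
time_s: 7.48
tool_pos: [609.0, 259.8, 61.8]
orientation: [3.139, -0.119, 0.0]
ft_force: [-0.8, -0.2, 0.5]
grip_width: -0.003
```

```bash
python3 -c "
from pane import *
look('p2')"
```

```text
[609.  259.8  61.8] [ 3.139 -0.119  0.   ] [-0.8 -0.2  0.5] -0.003
top 0.8 [605.  152.1] [191.5  60.3] ang 86.4 z 64.5 lead [598.9878    56.538948] trail [611.0122  247.66107] overhang 44.9
scene 0.63 [605.9 152.9] [188.5  67.1] ang 87.1 z 64.8 lead [601.13165  58.7707 ] trail [610.6684 247.0293] overhang 42.4
```

Emit:
{"op": "play_rows", "data": {"targets": [[0, -0.05, -0.7, 0, 0], [0, -0.05, -0.7, 0, 0], [0, 0, -0.5, 0, 0], [0, 0, 0, 0, 0], [0, 0, 0, 0, 0]]}}

```text
time_s: 8.3
tool_pos: [607.8, 241.8, 61.8]
orientation: [3.139, -0.118, -0.0]
ft_force: [0.8, 0.3, 0.1]
grip_width: 0.005
```

Emit:
{"op": "play_rows", "data": {"targets": [[0, 0.05, 0.8, 0, 0], [0, 0.05, 0.8, 0, 0], [0, 0, 0, 4, 0], [0, 0, 0, 6, 0], [0, 0, 0, 4, 0]]}}

```text
time_s: 8.93
tool_pos: [608.9, 259.3, 204.8]
orientation: [-3.138, 0.116, -0.003]
ft_force: [0.7, 0.2, -0.9]
grip_width: -0.005
```

```bash
python3 -c "
from pane import *
look('p3')"
```

```text
[608.9 259.3 204.8] [-3.138e+00  1.160e-01 -3.000e-03] [ 0.7  0.2 -0.9] -0.005
top 0.75 [580.  249.7] [295.9 341.6] ang 81.8 z 60.3 lead [558.8981 103.2626] trail [601.1019 396.1374] overhang 4.5
scene 0.95 [602.  134.7] [192.   73.7] ang 86.0 z 64.8 lead [595.3034    38.933846] trail [608.6966  230.46616] overhang 62.8
```

View pics/p3_top.png

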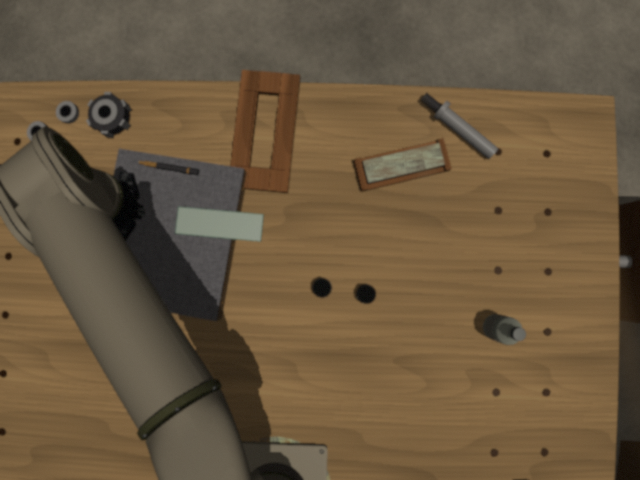

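The arm is clear of the pane, which spans px (177,207)–(262,240) with about 63 mm past the board edge. Next I open the fingers and go above the overhang.

Emit:
{"op": "play_rows", "data": {"targets": [[8.2, -0.3, -5, 0, 0], [8.2, -0.3, -5, 0, 0], [8.2, -0.3, -5, 0, 0], [8.2, -0.1, -3.7, 0, 0], [8.2, 0, 0, -4, 0]]}}

```text
time_s: 9.75
tool_pos: [600.3, 66.9, 162.3]
orientation: [3.138, -0.126, 0.005]
ft_force: [-0.4, 0.3, -1.5]
grip_width: 0.959
```

Emit:
{"op": "play_rows", "data": {"targets": [[8.2, 0, 0, -3, 0], [8.2, 0, 0, 0, 0]]}}

```text
time_s: 10.0
tool_pos: [596.7, 70.6, 128.5]
orientation: [3.139, -0.117, -0.01]
ft_force: [-0.0, 0.4, 0.3]
grip_width: 0.959
```

```bash
python3 -c "
from pane import *
look('p4',('top','wrist'))"
```

```text
[596.7  70.6 128.5] [ 3.139 -0.117 -0.01 ] [-0.   0.4  0.3] 0.959
top 0.49 [598.7  50.8] [22.3 57.2] ang 84.4 z 64.8 lead [597.61194   39.703213] trail [599.7881    61.896782] overhang 61.7
wrist 0.64 [602.8 124.2] [171.2  61.2] ang 86.2 z 65.0 lead [597.12695   38.788193] trail [608.473  209.6118] overhang 62.7
```

View pics/p4_wrist.png

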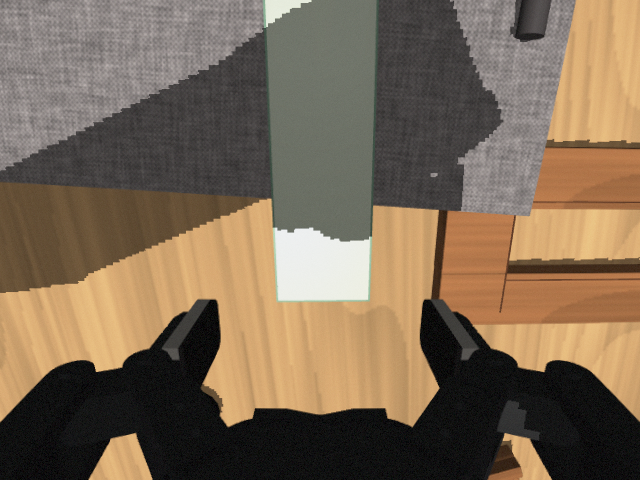

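The wrist view has the pane's end at row 300, columns 277–370, centred between the fingertips at columns 213 and 428. A wooden frame lies to the right, so I check its clearance.

Emit:
{"op": "play_rows", "data": {"targets": [[8.2, 0, 0, 0, 0]]}}

```text
time_s: 10.32
tool_pos: [599.4, 71.2, 133.0]
orientation: [-3.139, 0.117, -0.003]
ft_force: [-0.2, -0.2, -0.0]
grip_width: 0.964
```

Run:
```python
from h import *
print(np.round(read_state()["tool_pos"],1),np.round(read_state()["orientation"],3))
w=cloud(eyes.capture("wrist"))
for x in range(620,720,10):
    m=(abs(w[...,0]-x)<5)&(w[...,1]>30)&(w[...,1]<85); 
    if m.any(): print(x,np.round(np.percentile(w[m][:,2],[5,50,95])))
```

```text
[599.4  71.2 133. ] [-3.139e+00  1.170e-01 -3.000e-03]
620 [ 64.  66. 226.]
630 [ 65. 215. 226.]
640 [  1. 178. 214.]
650 [  1. 194. 200.]
660 [  1. 206. 224.]
670 [  0. 202. 216.]
680 [-0.  1.  2.]
690 [ 0. 15. 22.]
700 [20. 21. 22.]
710 [20. 21. 22.]
```

Emit:
{"op": "play_rows", "data": {"targets": [[8.2, 0, 0, -3, 0], [8.2, 0, 0, -3, 0], [8.2, 0, 0, -2, 0], [8.2, 0, 0, -1.4, 0], [8.2, 0, 0, 0, 0]]}}

```text
time_s: 11.0
tool_pos: [598.5, 70.9, 37.3]
orientation: [3.139, -0.117, -0.002]
ft_force: [-0.4, 0.5, -0.1]
grip_width: 0.96
```

Emit:
{"op": "play_rows", "data": {"targets": [[7.4, 0, 0, 0, 0], [6.8, 0, 0, 0, 0]], "force": 35}}

```text
time_s: 11.25
tool_pos: [599.4, 71.0, 38.8]
orientation: [-3.139, 0.118, -0.002]
ft_force: [-0.3, 0.5, 0.1]
grip_width: 0.796
```

```bash
python3 -c "
from pane import *
look('p5',('wrist','scene'))
a=cv2.imread('pics/p5_wrist.png');b=cv2.imread('pics/p5_scene.png')[200:380,280:520]
b=cv2.resize(b,(640,480))
cv2.imwrite('pics/p5.png',cv2.resize(np.hstack([a,b]),(800,300)))"
```

```text
[599.4  71.   38.8] [-3.139e+00  1.180e-01 -2.000e-03] [-0.3  0.5  0.1] 0.796
wrist 0.95 [602.5 109.6] [144.5  64. ] ang 87.3 z 65.0 lead [599.09656   37.430206] trail [605.90344 181.76979] overhang 63.8
scene 0.63 [601.7 134.2] [188.9  73.7] ang 86.3 z 64.7 lead [595.6049   39.94687] trail [607.7951  228.45312] overhang 61.8
```

View pics/p5.png

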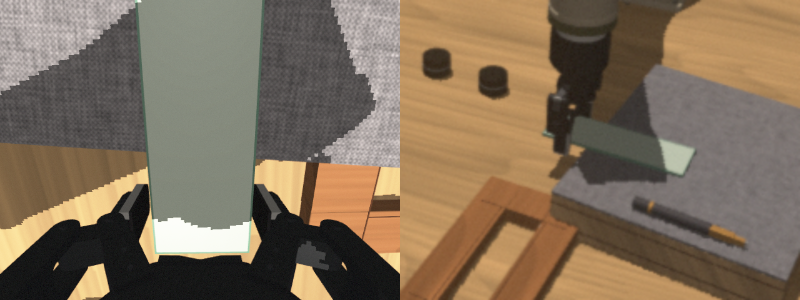

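The pads stand either side of the pane, clear of the board. I close gently, then check the hold.

Emit:
{"op": "play_rows", "data": {"targets": [[6.4, 0, 0, 0, 0], [6.1, 0, 0, 0, 0], [5.8, 0, 0, 0, 0], [5, 0, 0, 0, 0], [5, 0, 0, 0, 0]], "force": 38}}

```text
time_s: 12.08
tool_pos: [598.9, 70.9, 38.0]
orientation: [-3.139, 0.118, -0.001]
ft_force: [-0.1, -1.6, 2.7]
grip_width: 0.69
```

Emit:
{"op": "play_rows", "data": {"targets": [[5, 0, 0, 0.1, 0], [5, 0, 0, 0.2, 0], [5, 0, 0, 0.4, 0], [5, 0, 0, 0.7, 0], [5, 0, 0, 0.8, 0]]}}

```text
time_s: 12.7
tool_pos: [598.8, 71.0, 60.4]
orientation: [-3.139, 0.117, -0.0]
ft_force: [0.7, 0.1, -1.5]
grip_width: 0.69
```

```bash
cat >> pane.py <<'E'
def tilt(cams=("scene","top","wrist")):
    for n in cams:
        p=eyes.capture(n); w=cloud(p)
        for q in finder.trace("pane",p)[:1]:
            P=w[cv2.erode(q["region"].astype(np.uint8),np.ones((3,3)))>0];P=P[~np.isnan(P[:,0])]
            md=np.median(P,0); P=P[abs(P[:,2]-md[2])<25]
            A=np.c_[P[:,:2]-md[:2],np.ones(len(P))]; k=np.linalg.lstsq(A,P[:,2],rcond=None)[0]
            r=abs(P[:,2]-A@k)<4; k=np.linalg.lstsq(A[r],P[r,2],rcond=None)[0]
            print(n,round(q["score"],2),len(P),"z at",md[:2].round(),k[2].round(1),"slope x,y deg",np.degrees(k[:2]).round(1))
E
python3 -c "
from pane import *
look('p6',('scene',)); tilt()"
```

```text
[598.8  71.   60.4] [-3.139  0.117 -0.   ] [ 0.7  0.1 -1.5] 0.69
scene 0.88 [604.7 147.2] [163.5  68.1] ang 84.1 z 86.1 lead [596.2967   65.88304] trail [613.10333 228.51695] overhang 36.0
scene 0.67 1148 z at [609. 153.] 86.9 slope x,y deg [ 0.5 -0.9]
top 0.53 65 z at [598. 220.] 84.4 slope x,y deg [ 0.1 -0.7]
wrist 0.66 71815 z at [602. 125.] 85.7 slope x,y deg [-0.1 -0.6]
```

Held level: slope −0.7°, width as expected. I carry it to above the pucks, turning 3° to match their line.

Emit:
{"op": "play_rows", "data": {"targets": [[5, 0, 0, 1, 0], [5, -1, -2, 0.5, 0], [5, -2, -3.8, 0, -0.1], [5, -2, -3.8, 0, -0.1], [5, -2, -3.8, 0, -0.1]]}}

```text
time_s: 13.72
tool_pos: [528.4, -64.3, 75.5]
orientation: [3.137, -0.167, 0.001]
ft_force: [0.4, -0.6, -0.4]
grip_width: 0.688
```

Emit:
{"op": "play_rows", "data": {"targets": [[5, -2, -3.8, 0, -0.1], [5, -2, -3.8, 0, -0.1], [5, -2, -3.8, 0, 0], [5, -1.2, -2.9, 0, 0], [5, 0, 0, 0, 0]]}}

```text
time_s: 14.35
tool_pos: [455.9, -208.8, 75.4]
orientation: [3.134, -0.206, 0.0]
ft_force: [-0.6, 0.6, -1.2]
grip_width: 0.688
```

Emit:
{"op": "play_rows", "data": {"targets": [[5, 0, 0, 0, 0], [5, 0, 0, 0, 0]]}}

```text
time_s: 14.6
tool_pos: [457.4, -205.0, 75.1]
orientation: [-3.135, 0.197, -0.001]
ft_force: [-0.2, 0.4, -1.1]
grip_width: 0.685
```

```bash
python3 -c "
from pane import *
look('p7',('wrist','top','scene')); tilt()
p=eyes.capture('scene');w=cloud(p)
for q in finder.trace('puck1',p)[:2]:
    P=w[q['region']];P=P[~np.isnan(P[:,0])];print(q['score'],q['uv'],rect(P[P[:,2]>25]),len(P))
"
```

```text
[ 457.4 -205.    75.1] [-3.135e+00  1.970e-01 -1.000e-03] [-0.2  0.4 -1.1] 0.685
wrist 0.73 [ 461.7 -166.9] [141.9  60.8] ang 82.3 z 101.3 lead [ 452.1937  -237.21025] trail [471.20633 -96.58974] overhang 356.8
top 0.93 [ 469.2 -114.3] [135.4  60. ] ang 82.2 z 100.6 lead [ 460.01205 -181.37363] trail [478.38797 -47.22638] overhang 300.5
scene 0.9 [ 468.1 -135.6] [179.2  63.4] ang 82.9 z 101.5 lead [ 457.02533 -224.51295] trail [479.17468  -46.687057] overhang 343.6
scene 0.73 685 z at [ 469. -123.] 101.5 slope x,y deg [ 0.8 -0.8]
top 0.57 1628 z at [ 469. -114.] 100.4 slope x,y deg [ 0.1 -0.5]
wrist 0.97 72071 z at [ 463. -152.] 101.0 slope x,y deg [-0.2 -0.5]
0.85 [334.1, 246.1] (array([472.5, -94.8]), array([44.2, 42.4]), 54.7) 302
0.72 [304.7, 236.0] (array([ 461.4, -193.4]), array([41.8, 38.7]), 24.6) 278
```

View pics/p7_wrist.png

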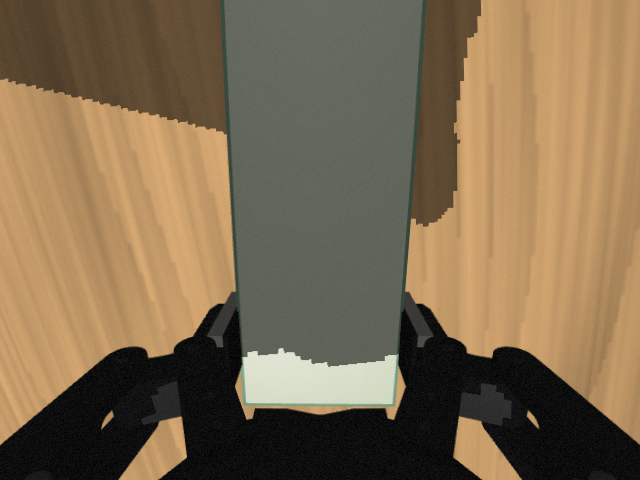

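The wrist view shows the pane firmly between the pads, its end at row 405, columns 245–395. The measured centre is about (465,−142.5), against (465,−143.8) for the pucks. I shift 1 mm and lower.

Emit:
{"op": "play_rows", "data": {"targets": [[5, 0, -0.1, -1.5, 0], [5, 0, 0, -2.5, 0], [5, 0, 0, -1.2, 0], [5, 0, 0, -0.6, 0], [5, 0, 0, 0, 0]]}}

```text
time_s: 15.92
tool_pos: [456.8, -207.0, 16.7]
orientation: [-3.135, 0.199, 0.0]
ft_force: [0.2, -0.9, -0.8]
grip_width: 0.689
```

Emit:
{"op": "play_rows", "data": {"targets": [[5, 0, 0, -0.2, 0], [5, 0, 0, -0.1, 0], [5, 0, 0, -0.1, 0], [5, 0, 0, 0, 0], [5, 0, 0, 0, 0]]}}

```text
time_s: 16.55
tool_pos: [456.8, -207.1, 12.9]
orientation: [3.135, -0.2, 0.0]
ft_force: [-0.5, 0.6, -0.9]
grip_width: 0.688
```

```bash
python3 -c "
from pane import *
look('p8',('wrist','top')); tilt()
"
```

```text
[ 456.8 -207.1   12.9] [ 3.135 -0.2    0.   ] [-0.5  0.6 -0.9] 0.688
wrist 0.77 [ 461.  -169.4] [142.7  60.9] ang 82.2 z 39.2 lead [ 451.31668 -240.08984] trail [470.68332  -98.710144] overhang 359.8
top 0.82 [ 469.1 -114.5] [132.4  60.3] ang 81.9 z 38.4 lead [ 459.77234 -180.03957] trail [478.42767  -48.960434] overhang 299.2
scene 0.8 758 z at [ 469. -126.] 39.6 slope x,y deg [ 0.5 -0.7]
top 0.7 1421 z at [ 470. -114.] 38.4 slope x,y deg [-0.2 -0.6]
wrist 0.93 72189 z at [ 463. -153.] 39.0 slope x,y deg [-0.1 -0.6]
```

Emit:
{"op": "play_rows", "data": {"targets": [[5, 0, 0, -0.1, 0], [5, 0, 0, -0.1, 0], [5, 0, 0, -0.1, 0], [5, 0, 0, 0, 0]]}}

```text
time_s: 17.55
tool_pos: [456.7, -207.1, 9.7]
orientation: [-3.135, 0.2, 0.0]
ft_force: [0.6, 0.4, -0.2]
grip_width: 0.69
```

Emit:
{"op": "play_rows", "data": {"targets": [[5, 0, 0, -0.05, 0], [5, 0, 0, -0.05, 0], [5, 0, 0, 0, 0]]}}

```text
time_s: 17.92
tool_pos: [456.8, -207.1, 8.8]
orientation: [-3.135, 0.2, -0.0]
ft_force: [-1.1, -0.1, -0.3]
grip_width: 0.686
```

Emit:
{"op": "play_rows", "data": {"targets": [[5, 0, 0, -0.05, 0], [5, 0, 0, 0, 0]]}}

```text
time_s: 18.18
tool_pos: [456.8, -207.1, 8.3]
orientation: [-3.135, 0.2, -0.0]
ft_force: [-0.5, -0.2, -0.2]
grip_width: 0.692
```

```bash
python3 -c "
from pane import *
look('p8',('wrist',)); tilt()
"
```

```text
[ 456.8 -207.1    8.3] [-3.135  0.2   -0.   ] [-0.5 -0.2 -0.2] 0.692
wrist 0.66 [ 461.1 -169.2] [141.3  61. ] ang 82.1 z 35.1 lead [ 451.38956 -239.17949] trail [470.81046  -99.220505] overhang 358.9
scene 0.8 679 z at [ 469. -131.] 35.8 slope x,y deg [ 1.  -0.1]
top 0.84 1449 z at [ 469. -115.] 34.9 slope x,y deg [-0.2 -0.1]
wrist 0.6 72128 z at [ 463. -153.] 35.1 slope x,y deg [-0.1 -0. ]
```

The slope has gone to about 0 and the weight is coming off, so puck2 is touching. I lower a touch more for puck1.

Emit:
{"op": "play_rows", "data": {"targets": [[5, 0, 0, -0.03, 0], [5, 0, 0, 0, 0]]}}

```text
time_s: 18.82
tool_pos: [456.8, -207.2, 8.2]
orientation: [3.135, -0.2, 0.0]
ft_force: [-1.5, 0.4, 4.0]
grip_width: 0.69
```

Emit:
{"op": "play_rows", "data": {"targets": [[5, 0, 0, -0.03, 0], [5, 0, 0, 0, 0]]}}

```text
time_s: 19.08
tool_pos: [456.9, -207.2, 8.2]
orientation: [3.135, -0.2, 0.0]
ft_force: [-3.7, 0.5, 7.7]
grip_width: 0.691
```

Both pucks now carry the pane (about 8 N). I relieve that and open slowly.

Emit:
{"op": "play_rows", "data": {"targets": [[5, 0, 0, 0.04, 0], [5.8, 0, 0, 0, 0], [6.1, 0, 0, 0, 0], [6.4, 0, 0, 0, 0], [7, 0, 0, 0, 0]], "force": 20}}

```text
time_s: 19.7
tool_pos: [456.8, -207.1, 8.0]
orientation: [-3.135, 0.2, -0.0]
ft_force: [-0.0, 0.0, 0.8]
grip_width: 0.814
```

Emit:
{"op": "play_rows", "data": {"targets": [[7.8, 0, 0, 0, 0], [7.8, 0, 0, 0, 0]]}}

```text
time_s: 19.95
tool_pos: [456.8, -207.1, 8.1]
orientation: [-3.135, 0.2, -0.0]
ft_force: [-0.2, 1.0, 0.6]
grip_width: 0.915
```

```bash
python3 -c "
from pane import *
look('p9',('wrist','top')); tilt()
a=cv2.imread('pics/p9_wrist.png');p=eyes.capture('scene')['img'][...,::-1]
cv2.imwrite('pics/p9.png',cv2.resize(np.hstack([a,cv2.resize(p[150:330,220:460],(640,480))]),(800,300)))"
```

```text
[ 456.8 -207.1    8.1] [-3.135  0.2   -0.   ] [-0.2  1.   0.6] 0.915
wrist 0.62 [ 461.2 -169.1] [141.5  60.9] ang 82.1 z 35.0 lead [ 451.4758  -239.17856] trail [470.92422  -99.021454] overhang 358.9
top 0.66 [ 468.9 -114.7] [132.7  60.2] ang 82.1 z 34.9 lead [ 459.78055 -180.42029] trail [478.01944  -48.979706] overhang 299.6
scene 0.71 747 z at [ 469. -131.] 35.7 slope x,y deg [ 0.5 -0.1]
top 0.56 1430 z at [ 469. -114.] 34.9 slope x,y deg [-0.3 -0. ]
wrist 0.88 72726 z at [ 463. -153.] 35.0 slope x,y deg [-0.1  0. ]
```

View pics/p9.png

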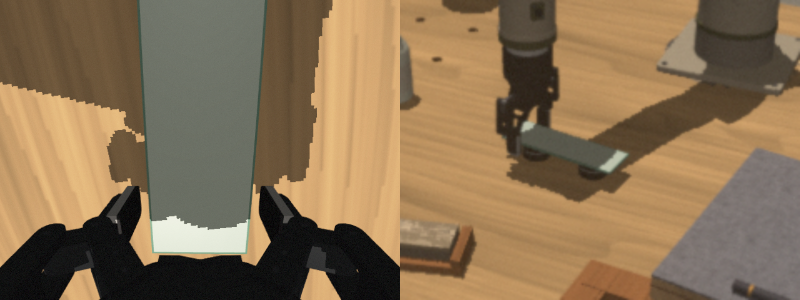

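The pane rests on both pucks, and both pads are clear of it. I retreat straight up, then away.

Emit:
{"op": "play_rows", "data": {"targets": [[7.8, 0, 0, 1.5, 0], [7.8, 0, 0, 3, 0], [7.8, 0, 0, 4, 0], [7.8, 0, 0, 5, 0], [7.8, 0, 0, 5, 0]]}}

```text
time_s: 21.12
tool_pos: [456.7, -206.8, 195.8]
orientation: [3.135, -0.199, 0.001]
ft_force: [1.0, -1.1, -0.4]
grip_width: 0.912
```

Emit:
{"op": "play_rows", "data": {"targets": [[7.8, -2, -5, 2, 0], [7.8, -2, -5, 0, 0], [7.8, -1, -5, 0, 0], [7.8, 0, 0, 0, 0], [7.8, 0, 0, 0, 0]]}}

```text
time_s: 21.75
tool_pos: [407.2, -356.4, 213.8]
orientation: [-3.135, 0.199, -0.001]
ft_force: [0.1, 0.4, 0.4]
grip_width: 0.916
```

```bash
python3 -c "
from pane import *
look('p10'); tilt(('top','scene'))
p=eyes.capture('scene');w=cloud(p)
for t in ('puck1','stone','cutter'):
  for q in finder.trace(t,p)[:2]:
    P=w[q['region']];P=P[~np.isnan(P[:,0])];print(t,q['score'],q['uv'],rect(P),np.median(P,0).round(1))
a=cv2.imread('pics/p10_top.png')
cv2.imwrite('pics/p10.png',np.hstack([cv2.resize(a,(400,300)),cv2.resize(p['img'][150:330,220:460,::-1],(400,300))]))"
```

```text
[ 407.2 -356.4  213.8] [-3.135e+00  1.990e-01 -1.000e-03] [0.1 0.4 0.4] 0.916
top 0.79 [ 464.9 -143.3] [190.5  60.2] ang 82.1 z 34.9 lead [ 451.8084  -237.64603] trail [477.99158 -48.95398] overhang 357.3
scene 0.64 [ 466.6 -143.8] [191.7  67. ] ang 82.4 z 35.6 lead [ 453.92325 -238.808  ] trail [479.27676  -48.792007] overhang 358.2
top 0.6 1996 z at [ 465. -142.] 34.9 slope x,y deg [ 0.  -0.1]
scene 0.91 830 z at [ 466. -140.] 35.8 slope x,y deg [ 0.3 -0.1]
puck1 0.34 [322.3, 237.7] (array([ 454.2, -142.3]), array([192.9,  94.3]), 82.8) [ 469.4 -138.6   35.6]
stone 0.97 [216.9, 296.1] (array([ 742.6, -280.1]), array([118.7, 225.1]), 14.0) [ 771.1 -260.3   28.5]
cutter 0.77 [451.4, 333.3] (array([730.2, 249.7]), array([141.6,  33.1]), 72.5) [729.7 248.4  72.6]
```

View pics/p10.png

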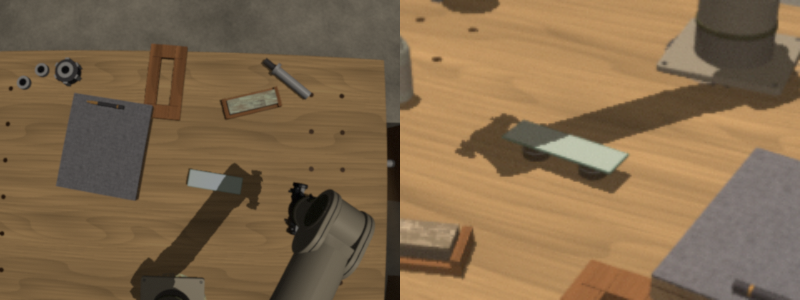

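The pane lies level on both pucks. Its centre is (464.9,−143.3) against (464.6,−143.7) for the pucks, and the gripper is well clear. I hand it in.

```bash
python3 -c "
from h import *
print(workorder.hand_in())"
```

```text
the job is handed in; nothing more can be done
None
```

The pane now lies level across both pucks, and the job is handed in; the clock read about 22 s at the last move.

**How it went:** I pushed the pane by its far end with the shut fingers until about 63 mm of its 190 mm hung over the board edge. I then gripped the overhang by its long edges at 38 N and carried it over. I lowered it in sub-millimetre steps; the highest force reading I saw was about 8 N, then I released it and backed away.

**Last checks:**
- **Position:** the top camera puts the pane's centre at (464.9, −143.3) mm, against (464.6, −143.7) for the midpoint of the pucks as measured at the start. The scene camera differs by about 2 mm in x, as it also did on the pucks.
- **Alignment:** the pane's yaw is 82.1°, against 82.7° for the line through the pucks.
- **Level:** the tilt is 0.1° or less by the top camera. The scene camera reads 0.3° across the pane's width.
- **Height:** the pane's top reads 34.9 mm against 34 mm expected, within the 2 mm calibration.
- **Other items:** the stone and cutter still measure where they were. I did not re-measure the bottle, but the arm never came near it except well above.
- **Not re-measured:** once covered by the pane, the pucks could not be measured separately. In the last picture it rests on both.

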